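# Draw a coffee pod from the pedal dispenser and load the carrier

## Robot

A 6-joint arm with a two-finger parallel gripper is mounted at the origin on the work surface. World frame = base frame: x ahead of the robot, y to its left, z up, the work surface at z = 0. Lengths are in m, angles in rad, forces in N, time in s.
With the tool pointing down it reaches from about 0.35 to 0.975 m from the base axis. Payload 4.9 kg.
Tool frame: the origin (TCP) lies on the centre line of the jaws, within the pads' length; the fingertips stand ctrl.tcp_to_tips ahead of it and the grasp point (between the pads) lies 3 mm ahead of it (ctrl.tcp_to_tips is the distance from the TCP to the fingertips, in m); z points along the fingers, y is the direction in which the jaws open and shut (so a half turn about z gives the same grasp; the last joint's range is limited). The gripper opens to 85 mm and grips with 20 to 120 N. Pads are 22 mm wide; open, the fingers measure 114 mm over their backs; the gripper's body (76 mm by 85 mm) begins 54 mm behind the grasp point. The pads swing forward as they close: fully open they stand 13 mm farther back than shut.
Start: joints at [1.227, 0.053, 1.613, -0, 1.476, -0.119], TCP at [0.139, 0.609, 0.253] pointing down, gripper open.
Joint ranges: [-3.01, 3.01], [-1.01, 2.22], [0.06, 2.58], [-1.02, 4.17], [0.09, 2.62], [-3.14, 3.14]. Speed limits (rad/s): [2.57, 2.57, 3.14, 3.14, 3.14, 3.14].

## Interface

Orientations are given as a rotation vector (axis times angle).
In Python, from station import ctrl, vision gives the robot as it stands.
- The arm moves only by the tool jog_arm, never from a script. Its argument "deltas" is a list of rows, each a list of 7 numbers: the turn, a rotation vector about the tool's x, y, z in rad, then the shift along the tool's x, y, z in cm, then the opening, from 0 (shut) to 1 (fully open). A call has 1 to 12 rows; each row shifts and turns the commanded pose from where the row before left it, along the tool's axes as they then stand; what a row does not reach is not made up. A row lasts 1/12 s, in which the tool goes at most 41.7 mm and 7.16 degrees, less where a joint would pass 70% of its speed; a pose out of reach is approached as far as the arm can. A call with a gripper value outside its range is refused whole. The fingers move at their own pace and stop on an object; "grip_force" is the grip in N (left out, the last holds). Time passes only in rows, so rows that do not move let the fingers close. It gives the time, the measured TCP pose, the force and the opening at its end, in the units of the state.
- ctrl.get_obs(): the state, without advancing time (a new reading comes with each control period).
- vision.get_image(name): name is "scene" or "top"; returns (picture, depth): 384x512x3 uint8, red, green, blue; 384x512 float32, m along the optical axis (not along the pixel's ray), 0 where there is no reading.
- vision.calibration(name): a dict with "fx", "fy", "cx", "cy" (pixels), "rvec" (rotation vector, rad) and "tvec" (3), from world to camera coordinates, as OpenCV has them. Camera axes: x right, y down, z forward; pixel columns grow to the right and rows downward; lengths in m; the calibration is good to about 2 mm. A picture is of the moment at which its call begins. calibration takes no time and is no camera call.
- ctrl.finish_job(): hands the job in, once; it reports no verdict.
The state is a dict: "t": time; "q": joint angles; "dq": joint speeds; "effort": joint torques, N m; "tool_pos": TCP position; "tool_rot": TCP orientation; "contact_force": force on the tool from outside, world axes, zero at the start; "wrist_torque": the same for the moment, N m; "opening": finger opening in m.
Only numpy, scipy, OpenCV 4.12 (cv2) and the standard library are available. Lean on these libraries where they do the work, as an engineer would, in place of code of your own. Each camera call takes 0.05 s, during which the arm holds its last target. There are 200 camera calls.

## Task

Get one coffee pod out of the dispenser: press its red pedal down to the stop, gently and never with much more force than it needs, and keep the lid fully up until the pod has rolled out; then ease the pedal back up so that the lid closes without slamming. Take the round pod from the end of the rails, lower it into the small black cup of the pod carrier and let go once it sits there. Work the lid only by the pedal and leave the other things on the counter where they are.

Things in the scene. Friction and masses are not known exactly. Their poses are not given: they have to be found in the camera images.
- dispenser: black and steel pod dispenser fixed to the counter, 180 mm deep (x), 172 mm wide (y), 134 mm tall. Origin at the centre of its underside; its front looks along its own -x. Its right half (own -y) is the pod chute under the clear lid, from which two steel rails run out in front to a stop; the red pedal is in front of its left half (+y)
- rail_end (a point): where the centre of a released pod comes to rest against the cross-bar at the end of the rails: dispenser's own (-156, -32, 76) mm. The rails run along own x, 24 mm apart, 30 mm wide over all, sloping down 8 deg to the front. Take the pod from above with the fingers either side along own y; the fingertips may reach 40 mm below the pod's centre there
- pedal_spot (a point): point on the plumb line through the middle of the red pedal pad (45 mm along own x, 50 mm along own y), 63 mm above the counter; fixed to the dispenser, axes as its. The pedal is height-adjustable: at rest the pad's top lies from 48 to 78 mm above the counter, different each time and not measured: find it by touch. From there it goes down 30 mm to a hard stop and springs back
- pedal (a joint): angle of the red pedal, 0 at rest, 0.26 rad on its stop; level hinge at the dispenser's front, 118 mm from the pad's middle. Pressed at the pad's middle it takes 6 to 8 N to start and 9 to 13 N just short of the stop; past the stop the force climbs steeply. More than 24 N is too much
- lid (a joint): angle of the clear lid with the red lower edge, linked to the pedal: 0 closed, grows in proportion as the pedal goes down, 0.55 rad with the pedal on its stop. Its front rises. The pod gets out only above about 0.42 rad. Fully up means above 0.50 rad. Falling faster than 2 rad/s is a slam; let go suddenly, it slams
- pod_center (a point): centre of the pod, a hard orange ball, 40 mm across, about 35 g; at the start inside the dispenser behind the clear lid
- seat (a point): where the pod's centre is when it sits in the carrier's cup: on the cup's axis, 76 mm above the counter. Carrier: steel plate 90 x 80 x 8 mm fixed to the counter with a black cup on a post in its middle; cup rim 60 mm above the counter, 31 mm across outside, 24 mm inside, so the pod sits on the rim and overhangs it all round. Carrier and mug may swap places
- mug: bystander, not to be moved: white ceramic mug, 76 mm across, 75 mm tall; origin at the centre of its underside
- saucers: bystander, not to be moved: stack of white saucers, 136 mm across, 59 mm tall; origin at the centre of its underside
- sugar: bystander, not to be moved: glass sugar jar, 68 mm across, 130 mm tall; origin at the centre of its underside
- bowl: bystander, not to be moved: blue ceramic bowl, 90 mm across, 45 mm tall; origin at the centre of its underside
- jug: bystander, not to be moved: steel milk jug, 90 mm across, 100 mm tall; origin at the centre of its underside
- spoon: bystander, not to be moved: steel spoon lying on the counter, 150 mm long; origin at the centre of its underside
- syrup: bystander, not to be moved: amber syrup bottle, 64 mm across, 200 mm tall; origin at the centre of its underside
Things that resemble listed ones, but are neither listed nor needed, are in the scene too. Leave any brown or orange look-alike of the part that bears seat alone.

How it is judged:
By the outcome, as a careful person would: the job done as asked, in the order asked, and still so for the second after the job is handed in, with the robot touching nothing.
It also fails if it takes over 64 s, if anything falls off the work surface, if the arm or the gripper's body presses on something with over 40 N, if the wrist force passes 120 N, or if a joint passes its speed limit or range.

## Working session

There is one attempt and no reset: what is moved stays moved. The work goes in short steps, Python scripts to look and compute and a tool call to move; the robot and the scene stay as the last step left them, time stands still between calls to the robot, and variables do not carry over. Pictures are saved under pics/ and viewed, about 8 in all and at most 12, crops included, and the job is handed in when it is done.

Besides the shell and the picture viewer there is one more tool, called after ">>>" by a JSON object that holds its "api" and its "payload". jog_arm: Moves the arm, as the interface text tells. Its arguments: {"type":"object","properties":{"deltas":{"type":"array"},"grip_force":{"type":"number"}},"required":["deltas"]}

```bash
mkdir -p pics; ls
cat > h.py <<'E'
import numpy as np, cv2
from station import ctrl, vision
def snap(name,fn=None):
    im,d=vision.get_image(name); np.savez('/tmp/'+name,im=im,d=d)
    if fn: cv2.imwrite('pics/'+fn,im[...,::-1])
    return im,d
def load(name):
    z=np.load('/tmp/'+name+'.npz'); return z['im'],z['d']
def cloud(name,d):
    c=vision.calibration(name); R=cv2.Rodrigues(np.array(c['rvec'],float))[0]
    v,u=np.mgrid[:d.shape[0],:d.shape[1]]
    P=np.stack([(u-c['cx'])/c['fx']*d,(v-c['cy'])/c['fy']*d,d],-1)
    return (P-np.ravel(c['tvec']))@R
def pix(name,p):
    c=vision.calibration(name)
    K=np.array([[c['fx'],0,c['cx']],[0,c['fy'],c['cy']],[0,0,1.]])
    return cv2.projectPoints(np.array(p,float).reshape(-1,1,3),np.array(c['rvec'],float),np.array(c['tvec'],float),K,None)[0][:,0]
E
python3 - <<'E'
from h import *
snap('scene','s0.png');snap('top','t0.png')
a=cv2.imread('pics/s0.png');b=cv2.imread('pics/t0.png')
o=ctrl.get_obs();print(o,ctrl.tcp_to_tips)
for n in('scene','top'):
    c=vision.calibration(n);R=cv2.Rodrigues(np.array(c['rvec'],float))[0];print(n,-R.T@np.ravel(c['tvec']),c['fx'])
E
```

```text
pics
{'t': 0.1, 'q': array([ 1.22699437e+00,  5.33119913e-02,  1.61418621e+00,  2.31121144e-06,
        1.47602753e+00, -1.18971534e-01]), 'dq': array([-0.00071649, -0.00259289, -0.00312161,  0.00156125,  0.00036825,
        0.0015773 ]), 'effort': array([ 8.46202784e-05, -3.94902670e+01, -3.71362925e+01, -6.20498213e-05,
        3.96028423e-03,  2.33036980e-05]), 'tool_pos': array([0.13913596, 0.60876058, 0.25215518]), 'tool_rot': array([-3.52369642e-01, -3.12131896e+00,  2.95430488e-03]), 'contact_force': array([ 0.55415016,  0.57197315, -0.03781797]), 'wrist_torque': array([-0.00064693, -0.00193779, -0.02898406]), 'opening': 0.08550896397296358} 0.022
scene [0.88044915 0.56661467 1.11681398] 410.74425767795327
top [0.16756652 0.02355554 1.76414939] 480.0610206719786
```

View pics/s0.png

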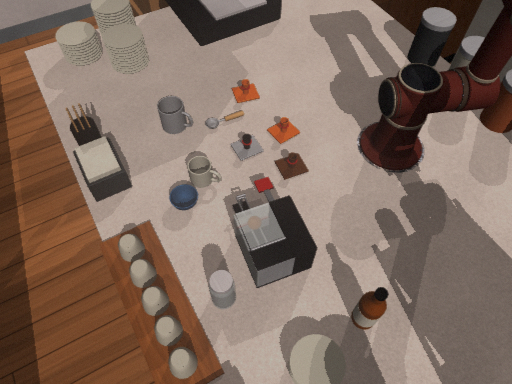

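View pics/t0.png

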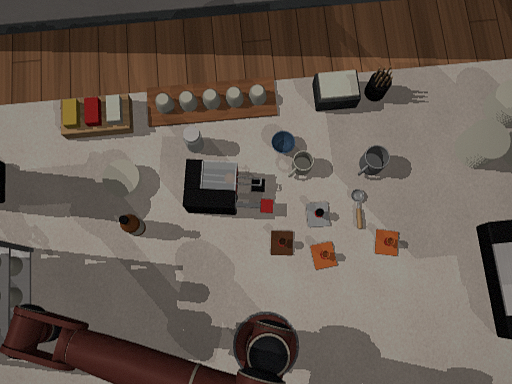

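The white mug is at top (302,162) and the carrier (grey plate, black cup) at top (318,213). The brown plate (282,242) and orange plates (323,255) and (387,242) are look-alikes. The dispenser is at about (212,187), with its red pedal at (266,206). I'll check all this in an enlarged crop.

Run:
```python
from h import *
im,d=load('top');P=cloud('top',d)
cv2.imwrite('pics/t0c.png',cv2.resize(im[135:265,170:350,::-1],None,fx=4.4,fy=4.4,interpolation=cv2.INTER_CUBIC))
x0,x1,y0,y1=150,420,120,270
sub=P[y0:y1,x0:x1]
# dispenser top
ok=(P[...,2]>.118)&(P[...,2]<.145);m=np.zeros_like(ok);m[150:220,175:245]=1;ok&=m
q=P[ok];r=cv2.minAreaRect(q[:,:2].astype(np.float32)*1000);print('disp',r,np.median(q[:,2]),ok.sum(),q.min(0),q.max(0))
hsv=cv2.cvtColor(im,cv2.COLOR_RGB2HSV)
red=((hsv[...,0]<6)|(hsv[...,0]>174))&(hsv[...,1]>150)&(hsv[...,2]>90);m[:]=0;m[190:225,250:285]=1;red&=m
q=P[red];print('pedal',red.sum(),q.mean(0),q.min(0),q.max(0),cv2.minAreaRect(q[:,:2].astype(np.float32)*1000))
for n,(u,v) in dict(cup=(319,212),plate=(312,206),mug=(302,162),bowl=(283,142),rail=(258,185),stop=(277,187)).items(): print(n,P[v-2:v+3:2,u-2:u+3:2].reshape(-1,3).round(3).tolist())
S=load('scene');
```

```text
disp ((570.8322143554688, 141.50144958496094), (182.07041931152344, 175.32870483398438), 81.54170989990234) 0.13303360576078455 2455 [0.4738529  0.04343692 0.11840379] [0.66937737 0.24133037 0.14441527]
pedal 156 [ 0.48487304 -0.05069367  0.05924015] [ 0.16756652 -0.07314262  0.00092514] [0.51283522 0.02355554 1.76414939] ((338.27197265625, -26.376670837402344), (42.64850616455078, 353.1507873535156), 80.58155059814453)
cup [[0.452, -0.231, 0.054], [0.454, -0.241, 0.037], [0.452, -0.247, 0.044], [0.446, -0.231, 0.049], [0.444, -0.237, 0.053], [0.446, -0.247, 0.038], [0.437, -0.229, 0.056], [0.438, -0.238, 0.044], [0.436, -0.243, 0.056]]
plate [[0.484, -0.214, 0.011], [0.483, -0.222, 0.011], [0.482, -0.228, 0.018], [0.477, -0.214, 0.01], [0.477, -0.221, 0.008], [0.476, -0.229, 0.008], [0.47, -0.213, 0.007], [0.469, -0.22, 0.009], [0.468, -0.227, 0.012]]
mug [[0.658, -0.197, 0.007], [0.657, -0.205, 0.005], [0.657, -0.213, 0.002], [0.65, -0.197, 0.007], [0.65, -0.205, 0.003], [0.649, -0.212, 0.006], [0.642, -0.196, 0.005], [0.64, -0.203, 0.01], [0.639, -0.21, 0.011]]
bowl [[0.742, -0.134, 0.011], [0.741, -0.141, 0.013], [0.738, -0.148, 0.019], [0.739, -0.134, -0.004], [0.732, -0.14, 0.015], [0.733, -0.148, 0.011], [0.729, -0.133, 0.002], [0.729, -0.141, 0.002], [0.729, -0.148, -0.001]]
rail [[0.585, -0.023, 0.001], [0.586, -0.03, -0.004], [0.568, -0.035, 0.069], [0.575, -0.022, 0.014], [0.564, -0.028, 0.057], [0.565, -0.035, 0.05], [0.568, -0.021, 0.011], [0.57, -0.029, -0.002], [0.57, -0.036, -0.004]]
stop [[0.572, -0.093, -0.002], [0.571, -0.101, -0.003], [0.57, -0.108, -0.001], [0.563, -0.092, 0.003], [0.562, -0.1, 0.002], [0.561, -0.107, 0.004], [0.557, -0.092, -0.003], [0.556, -0.099, -0.004], [0.554, -0.107, 0.0]]
```

View pics/t0c.png

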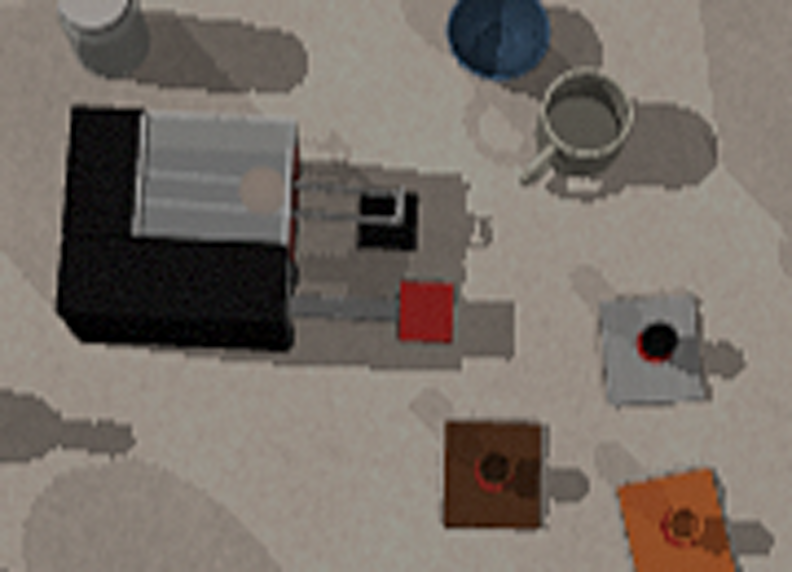

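The crop confirms it. The only grey plate with a black cup is at crop (657,341), i.e. top (319.3,212.5), with no handle or other fitting on it. The pad centre is at crop (427,312) and the cross-bar at (401,200). Next I'll refine yaw and positions with line fits and triangulation.

```bash
cat >> h.py <<'E'
def onplane(name,uv,z):
    c=vision.calibration(name);R=cv2.Rodrigues(np.array(c['rvec'],float))[0]
    uv=np.atleast_2d(np.array(uv,float));r=np.c_[(uv[:,0]-c['cx'])/c['fx'],(uv[:,1]-c['cy'])/c['fy'],np.ones(len(uv))]@R
    C=-R.T@np.ravel(c['tvec']);return C+r*((z-C[2])/r[:,2])[:,None]
def tri(uvs):
    A=[];b=[]
    for n,uv in uvs.items():
        p0=onplane(n,uv,0)[0];p1=onplane(n,uv,.3)[0];dd=p1-p0;dd/=np.linalg.norm(dd);M=np.eye(3)-np.outer(dd,dd);A.append(M);b.append(M@p0)
    return np.linalg.lstsq(np.vstack(A),np.hstack(b),rcond=None)[0]
def redblob(im,box):
    hsv=cv2.cvtColor(im,cv2.COLOR_RGB2HSV);x0,x1,y0,y1=box
    m=((hsv[...,0]<8)|(hsv[...,0]>172))&(hsv[...,1]>130)&(hsv[...,2]>80);k=np.zeros_like(m);k[y0:y1,x0:x1]=1;m&=k
    v,u=np.nonzero(m);return m,np.array([u.mean(),v.mean()])
E
python3 - <<'E'
from h import *
im,d=load('top');si,sd=load('scene');P=cloud('top',d)
m=((P[...,2]>.127)&(P[...,2]<.142)).astype(np.uint8);k=np.zeros_like(m);k[150:222,175:245]=1;m=cv2.morphologyEx(cv2.medianBlur(m*k,3),cv2.MORPH_OPEN,np.ones((3,3)))
for nm,pts in dict(left=[(np.nonzero(m[r])[0].min()-.5,r) for r in range(165,205) if m[r].any()],right=[(np.nonzero(m[r])[0].max()+.5,r) for r in range(165,205) if m[r].any()],top=[(c,np.nonzero(m[:,c])[0].min()-.5) for c in range(190,234) if m[:,c].any()],bot=[(c,np.nonzero(m[:,c])[0].max()+.5) for c in range(190,234) if m[:,c].any()]).items():
    w=onplane('top',pts,.134)[:,:2].astype(np.float32)*1000
    l=cv2.fitLine(w,cv2.DIST_HUBER,0,.01,.01).ravel();print(nm,len(pts),l.round(1),np.degrees(np.arctan2(l[1],l[0])).round(2),w[0],w[-1])
mt,ct=redblob(im,(250,285,190,225));ms,cs=redblob(si,(245,285,170,200));print(ct,mt.sum(),cs,ms.sum())
p=tri(dict(top=ct,scene=cs));print('pad tri',p)
q=onplane('top',np.argwhere(mt)[:,::-1],p[2])[:,:2];print('padrect',cv2.minAreaRect(q.astype(np.float32)*1000))
q=onplane('scene',np.argwhere(ms)[:,::-1],p[2])[:,:2];print('padrect scene',cv2.minAreaRect(q.astype(np.float32)*1000))
for z in(.048,.063,.078):print(z,onplane('top',ct,z)[0],onplane('scene',cs,z)[0])
print('pad depth z',np.median(P[mt][:,2]), np.median(cloud('scene',sd)[ms][:,2]))
print('cup',onplane('top',(319.3,212.5),.06))
t=cv2.resize(im[165:225,230:340,::-1],None,fx=7,fy=7,interpolation=cv2.INTER_CUBIC)[:, :770]
s=cv2.resize(si[120:210,205:315,::-1],None,fx=7,fy=7,interpolation=cv2.INTER_CUBIC)
cv2.imwrite('pics/tz.png',t);cv2.imwrite('pics/sz.png',s[:600])
E
```

```text
left 40 [ 1.000e+00 -1.000e-01  5.722e+02  2.320e+02] -7.78 [642.3575 218.1451] [504.12167 241.27113]
right 40 [ 1.000e+00 -1.000e-01  5.535e+02  5.400e+01] -8.04 [625.4219    42.888416] [486.90176   62.086906]
top 44 [2.000e-01 1.000e+00 6.509e+02 1.280e+02] 79.62 [664.89856 204.24684] [639.3359    54.042076]
bot 44 [2.000e-01 1.000e+00 4.833e+02 1.432e+02] 81.31 [496.36472 215.7728 ] [475.13654  68.31837]
[266.54658385 205.37888199] 161 [263.04371585 184.13114754] 183
pad tri [ 0.48897911 -0.0520313   0.04147301]
padrect ((488.3721008300781, -51.61653137207031), (40.24958419799805, 48.340232849121094), 84.34320068359375)
padrect scene ((489.03936767578125, -52.36946487426758), (45.800498962402344, 49.956790924072266), 82.19773864746094)
0.048 [ 0.48750772 -0.05149092  0.048     ] [ 0.49157732 -0.0485596   0.048     ]
0.063 [ 0.48471128 -0.05083498  0.063     ] [ 0.49703484 -0.03992609  0.063     ]
0.078 [ 0.48191483 -0.05017903  0.078     ] [ 0.50249236 -0.03129258  0.078     ]
pad depth z 0.049338354020898964 0.048032222084474774
cup [[ 0.4411764  -0.23724862  0.06      ]]
```

View pics/tz.png

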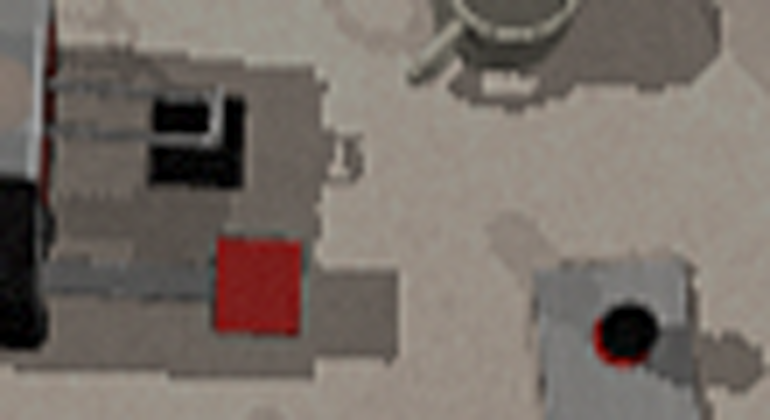

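View pics/sz.png

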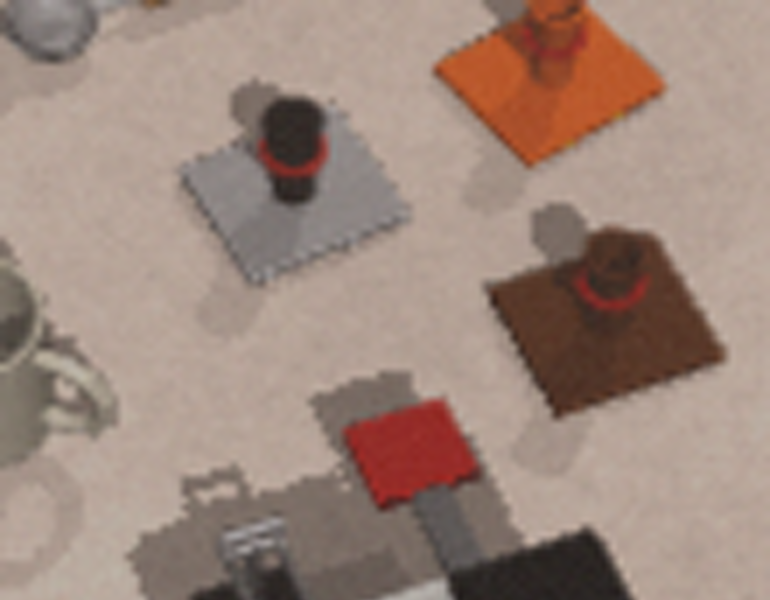

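Line fits put the dispenser near (0.568, 0.142) m with own x at about 81.8°. The pad is at about (0.489, −0.051), with its top at about 49 mm by depth, and the cup is at about (0.441, −0.237). Sizes agree: 179×168 mm measured against 180×172 mm. I'll move over the pad with the fingers shut.

>>> {"api": "jog_arm", "payload": {"deltas": [[0,0,0,-2.44,-2.82,0,0],[0,0,0,-2.44,-2.82,0,0],[0,0,0,-2.44,-2.82,0,0],[0,0,0,-2.44,-2.82,0,0],[0,0,0,-2.44,-2.82,0,0],[0,0,0,-2.44,-2.82,0,0],[0,0,0,-2.44,-2.82,0,0],[0,0,0,-2.44,-2.82,0,0],[0,0,0,-2.44,-2.82,0,0],[0,0,0,-2.44,-2.82,0,0],[0,0,0,-2.44,-2.82,0,0],[0,0,0,-2.44,-2.82,0,0]], "grip_force": 20}}

```text
t: 1.1
tool_pos: [0.3495, 0.2124, 0.253]
tool_rot: [0.352, 3.122, 0.0]
contact_force: [0.2, 0.2, 0.1]
opening: -0.0001
```

>>> {"api": "jog_arm", "payload": {"deltas": [[0,0,0,-2.44,-2.82,0,0],[0,0,0,-2.44,-2.82,0,0],[0,0,0,-2.44,-2.82,0,0],[0,0,0,-2.44,-2.82,0,0],[0,0,0,-2.44,-2.82,0,0],[0,0,0,-2.44,-2.82,0,0],[0,0,0,-2.44,-2.82,0,0],[0,0,0,-2.44,-2.82,0,0],[0,0,0.11,0,0,0,0],[0,0,0.12,0,0,0,0],[0,0,0.12,0,0,0,0],[0,0,0.12,0,0,0,0]]}}

```text
t: 2.1
tool_pos: [0.489, -0.0497, 0.2526]
tool_rot: [-1.079, -2.949, 0.0]
contact_force: [1.0, -0.3, 0.1]
opening: 0.0001
```

>>> {"api": "jog_arm", "payload": {"deltas": [[0,0,0.12,0,0,1,0],[0,0,0.12,0,0,1,0],[0,0,0.12,0,0,1,0],[0,0,0.12,0,0,1,0],[0,0,0.12,0,0,1,0],[0,0,0.12,0,0,1,0],[0,0,0.12,0,0,1,0],[0,0,0.12,0,0,1,0],[0,0,0.06,0,0,1,0],[0,0,0,0,0,0,0]]}}

```text
t: 2.93
tool_pos: [0.4875, -0.0489, 0.1604]
tool_rot: [-2.373, -2.052, 0.005]
contact_force: [0.3, 0.1, 0.0]
opening: -0.0001
```

>>> {"api": "jog_arm", "payload": {"deltas": [[0,0,0,-0.14,0.17,1.2,0],[0,0,0,0,0,1.3,0],[0,0,0,0,0,1.3,0],[0,0,0,0,0,1.2,0],[0,0,0,0,0,0.8,0],[0,0,0,0,0,0.5,0],[0,0,0,0,0,0.4,0],[0,0,0,0,0,0.4,0],[0,0,0,0,0,0.3,0],[0,0,0,0,0,0.2,0],[0,0,0,0,0,0,0]]}}

```text
t: 3.85
tool_pos: [0.4908, -0.0509, 0.0872]
tool_rot: [-2.375, -2.056, 0.0]
contact_force: [0.0, 0.5, 0.1]
opening: 0.0002
```

>>> {"api": "jog_arm", "payload": {"deltas": [[0,0,0,0,0,0.2,0],[0,0,0,0,0,0.2,0],[0,0,0,0,0,0.2,0],[0,0,0,0,0,0.2,0],[0,0,0,0,0,0,0]]}}

```text
t: 4.27
tool_pos: [0.4904, -0.0509, 0.0788]
tool_rot: [-2.375, -2.055, 0.001]
contact_force: [-0.5, 0.5, 0.4]
opening: 0.0003
```

>>> {"api": "jog_arm", "payload": {"deltas": [[0,0,0,0,0,0.2,0],[0,0,0,0,0,0.1,0],[0,0,0,0,0,0,0]]}}

```text
t: 4.52
tool_pos: [0.4906, -0.0509, 0.076]
tool_rot: [-2.375, -2.056, 0.0]
contact_force: [0.8, 0.1, -0.4]
opening: -0.0002
```

Tips are at 54 mm and still not touching.

>>> {"api": "jog_arm", "payload": {"deltas": [[0,0,0,0,0,0.1,0],[0,0,0,0,0,0.1,0],[0,0,0,0,0,0.1,0],[0,0,0,0,0,0,0]]}}

```text
t: 4.85
tool_pos: [0.4907, -0.0509, 0.0731]
tool_rot: [-2.375, -2.056, 0.0]
contact_force: [-0.4, 0.4, 0.4]
opening: 0.0002
```

>>> {"api": "jog_arm", "payload": {"deltas": [[0,0,0,0,0,0.1,0],[0,0,0,0,0,0.1,0],[0,0,0,0,0,0.1,0],[0,0,0,0,0,0,0]]}}

```text
t: 5.18
tool_pos: [0.491, -0.051, 0.0711]
tool_rot: [-2.375, -2.056, 0.0]
contact_force: [-2.2, 0.2, 5.4]
opening: 0.0001
```

Contact came at TCP z≈0.0715, so the pad top is about 49.5 mm and the stop should be near TCP 0.0415.

>>> {"api": "jog_arm", "payload": {"deltas": [[0,0,0,0,0,0.2,0],[0,0,0,0,0,0.2,0],[0,0,0,0,0,0.2,0],[0,0,0,0,0,0.2,0],[0,0,0,0,0,0.2,0],[0,0,0,0,0,0,0]]}}

```text
t: 5.68
tool_pos: [0.4911, -0.0511, 0.0614]
tool_rot: [-2.375, -2.056, 0.0]
contact_force: [-4.0, 0.9, 8.3]
opening: 0.0002
```

>>> {"api": "jog_arm", "payload": {"deltas": [[0,0,0,0,0,0.2,0],[0,0,0,0,0,0.2,0],[0,0,0,0,0,0.2,0],[0,0,0,0,0,0.2,0],[0,0,0,0,0,0.2,0],[0,0,0,0,0,0,0]]}}

```text
t: 6.18
tool_pos: [0.4912, -0.0504, 0.0516]
tool_rot: [-2.375, -2.055, -0.002]
contact_force: [-3.9, 3.4, 9.2]
opening: 0.0002
```

>>> {"api": "jog_arm", "payload": {"deltas": [[0,0,0,0,0,0.2,0],[0,0,0,0,0,0.2,0],[0,0,0,0,0,0.2,0],[0,0,0,0,0,0.1,0],[0,0,0,0,0,0,0]]}}

```text
t: 6.6
tool_pos: [0.4916, -0.05, 0.0451]
tool_rot: [-2.375, -2.055, -0.003]
contact_force: [-4.6, 5.3, 12.6]
opening: 0.0003
```

>>> {"api": "jog_arm", "payload": {"deltas": [[0,0,0,0,0,0.1,0],[0,0,0,0,0,0.05,0],[0,0,0,0,0,0,0]]}}

```text
t: 6.85
tool_pos: [0.4918, -0.05, 0.0438]
tool_rot: [-2.375, -2.055, -0.004]
contact_force: [-3.8, 5.3, 11.7]
opening: -0.0001
```

>>> {"api": "jog_arm", "payload": {"deltas": [[0,0,0,0,0,0.07,0],[0,0,0,0,0,0,0]]}}

```text
t: 7.02
tool_pos: [0.4919, -0.0501, 0.0432]
tool_rot: [-2.375, -2.055, -0.004]
contact_force: [-4.2, 4.9, 13.6]
opening: -0.0002
```

>>> {"api": "jog_arm", "payload": {"deltas": [[0,0,0,0,0,0.07,0],[0,0,0,0,0,0,0]]}}

```text
t: 7.18
tool_pos: [0.4919, -0.0501, 0.0425]
tool_rot: [-2.375, -2.055, -0.004]
contact_force: [-4.0, 5.2, 12.4]
opening: 0.0005
```

>>> {"api": "jog_arm", "payload": {"deltas": [[0,0,0,0,0,0.05,0],[0,0,0,0,0,0,0]]}}

```text
t: 7.35
tool_pos: [0.492, -0.05, 0.0421]
tool_rot: [-2.375, -2.055, -0.004]
contact_force: [-5.2, 5.6, 12.7]
opening: -0.0004
```

>>> {"api": "jog_arm", "payload": {"deltas": [[0,0,0,0,0,0.05,0],[0,0,0,0,0,0,0]]}}

```text
t: 7.52
tool_pos: [0.492, -0.05, 0.042]
tool_rot: [-2.375, -2.055, -0.004]
contact_force: [-5.5, 6.5, 16.4]
opening: 0.0001
```

>>> {"api": "jog_arm", "payload": {"deltas": [[0,0,0,0,0,0.05,0],[0,0,0,0,0,0,0]]}}

```text
t: 7.68
tool_pos: [0.4921, -0.05, 0.0419]
tool_rot: [-2.374, -2.055, -0.004]
contact_force: [-7.1, 6.2, 18.7]
opening: -0.0002
```

Run:
```python
from h import *
print(ctrl.get_obs()['contact_force'],ctrl.get_obs()['t'])
si,_=snap('scene');ti,_=snap('top')
cv2.imwrite('pics/m1.png',np.hstack([cv2.resize(si[165:295,210:330,::-1],None,fx=4,fy=4,interpolation=cv2.INTER_CUBIC)[:520,:480],cv2.resize(ti[155:220,200:280,::-1],(320,260))[:,:320].repeat(2,0)[:520]]))
```

```text
[-7.08111855  6.15006409 18.73007488] 7.6833
```

View pics/m1.png

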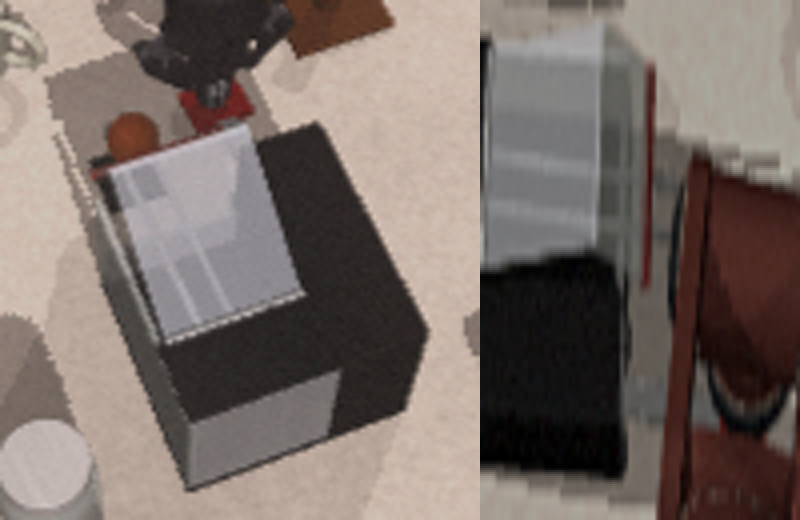

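The pedal is on its stop: force is rising while z holds at 0.0419. The lid is up, and the orange pod is out on the rails at scene (243,199). I'll check it has come to rest before easing up.

```bash
cat >> h.py <<'E'
def orange(im,box):
    hsv=cv2.cvtColor(im,cv2.COLOR_RGB2HSV);x0,x1,y0,y1=box
    m=(hsv[...,0]>4)&(hsv[...,0]<18)&(hsv[...,1]>150)&(hsv[...,2]>60);k=np.zeros_like(m);k[y0:y1,x0:x1]=1;m&=k
    v,u=np.nonzero(m);return np.array([(u.min()+u.max())/2,(v.min()+v.max())/2]),(u.min(),u.max(),v.min(),v.max()),m.sum()
E
python3 - <<'E'
from h import *
print(pix('scene',[.5776,-.0168,.076]))
for i in range(2):
    si,_=snap('scene');c,b,n=orange(si,(228,258,185,208));print(c,b,n,onplane('scene',c,.076))
print(ctrl.get_obs()['contact_force'],ctrl.get_obs()['t'])
E
```

```text
[[243.82495047 198.17596732]]
[242.5 199. ] (np.int64(237), np.int64(248), np.int64(194), np.int64(204)) 87 [[ 0.58245776 -0.01619404  0.076     ]]
[242. 199.] (np.int64(237), np.int64(247), np.int64(194), np.int64(204)) 83 [[ 0.58376016 -0.01692894  0.076     ]]
[-6.61603134  6.63653016 19.29408096] 7.8833
```

The pod is at rest at rail_end, within about 1.5 px of the prediction. Easing the pedal up.

>>> {"api": "jog_arm", "payload": {"deltas": [[0,0,0,0,0,-0.1,0],[0,0,0,0,0,-0.15,0],[0,0,0,0,0,-0.2,0],[0,0,0,0,0,-0.2,0],[0,0,0,0,0,-0.2,0],[0,0,0,0,0,-0.2,0],[0,0,0,0,0,-0.2,0],[0,0,0,0,0,-0.2,0],[0,0,0,0,0,-0.2,0],[0,0,0,0,0,-0.2,0],[0,0,0,0,0,-0.2,0],[0,0,0,0,0,-0.2,0]]}}

```text
t: 8.88
tool_pos: [0.4916, -0.0522, 0.0633]
tool_rot: [2.373, 2.055, -0.002]
contact_force: [-4.3, -3.6, 7.9]
opening: 0.0002
```

>>> {"api": "jog_arm", "payload": {"deltas": [[0,0,0,0,0,-0.2,0],[0,0,0,0,0,-0.2,0],[0,0,0,0,0,-0.15,0],[0,0,0,0,0,-0.15,0],[0,0,0,0,0,-0.15,0],[0,0,0,0,0,-0.1,0],[0,0,0,0,0,-0.1,0],[0,0,0,0,0,-0.1,0],[0,0,0,0,0,-0.1,0],[0,0,0,0,0,-0.1,0],[0,0,0,0,0,-0.1,0],[0,0,0,0,0,0,0]]}}

```text
t: 9.88
tool_pos: [0.4909, -0.0509, 0.076]
tool_rot: [2.375, 2.056, 0.0]
contact_force: [0.4, -0.2, -0.1]
opening: -0.0001
```

>>> {"api": "jog_arm", "payload": {"deltas": [[0,0,0,0,0.5,-2,0.8],[0,0,0,-2,1,-3.5,0.8],[0,0,0,-3,1,-2.5,0.8],[0,0,0,-3.5,1,-2,0.8],[0,0,0,-3.5,0,-2,0.8],[0,0,0,-3.5,0,0,0.8],[0,0,0,0,0,0,0.8]]}}

```text
t: 10.47
tool_pos: [0.5034, -0.2148, 0.1983]
tool_rot: [2.377, 2.046, -0.001]
contact_force: [-1.1, 0.7, -0.2]
opening: 0.0681
```

Run:
```python
from h import *
si,sd=snap('scene');ti,td=snap('top')
P=cloud('scene',sd)
hsv=cv2.cvtColor(si,cv2.COLOR_RGB2HSV)
c,b,n=orange(si,(228,258,185,212));print('scene',c,b,n,onplane('scene',c,.076))
print('pred',pix('scene',[.5776,-.0168,.076]),pix('top',[.5776,-.0168,.076]))
try:
    ct,bt,nt=orange(ti,(245,270,170,192));print('top',ct,bt,nt,onplane('top',ct,.076))
    print('tri',tri(dict(top=ct,scene=c)))
except Exception as e: print(e)
print(ctrl.get_obs()['tool_pos'],ctrl.get_obs()['opening'])
cv2.imwrite('pics/m2.png',np.hstack([cv2.resize(si[165:265,200:300,::-1],(400,400),interpolation=cv2.INTER_CUBIC),cv2.resize(ti[145:245,225:325,::-1],(400,400),interpolation=cv2.INTER_CUBIC)]))
```

```text
scene [242.5 198.5] (np.int64(237), np.int64(248), np.int64(193), np.int64(204)) 105 [[ 0.58160756 -0.01774409  0.076     ]]
pred [[243.82495047 198.17596732]] [[254.68188417 180.47841564]]
top [254.5 180. ] (np.int64(250), np.int64(259), np.int64(175), np.int64(185)) 83 [[ 0.57943603 -0.01631565  0.076     ]]
tri [ 0.5805664  -0.01720455  0.07518783]
[ 0.50287547 -0.21022736  0.19578429] 0.06848780125614885
```

View pics/m2.png

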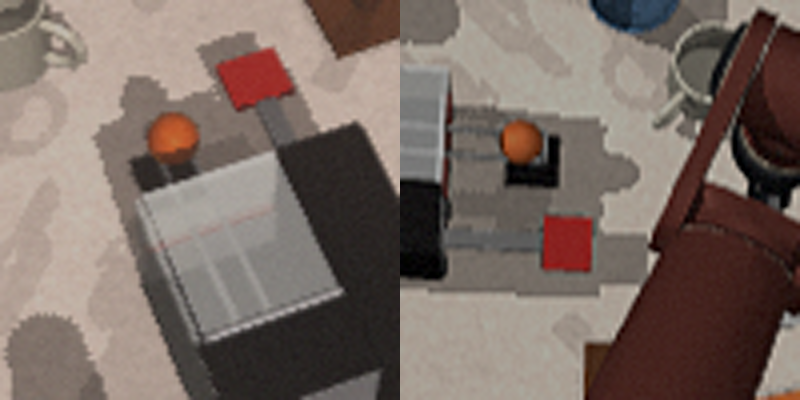

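Lid closed. The pod triangulates to (0.5806, −0.0172, 0.075), in line with the model. Moving over it and checking before going down.

>>> {"api": "jog_arm", "payload": {"deltas": [[0,0,0,2.88,0.68,0,0.8],[0,0,0,2.88,0.68,0,0.8],[0,0,0,2.88,0.68,0,0.8],[0,0,0,2.88,0.68,0,0.8],[0,0,0,2.88,0.68,0,0.8],[0,0,0,2.88,0.68,0,0.8],[0,0,0,2.86,0.68,0,0.8],[0,0,0,0,0,2,0.8],[0,0,0,0,0,2,0.8],[0,0,0,0,0,1,0.8],[0,0,0,0,0,0,0.8]]}}

```text
t: 11.48
tool_pos: [0.5764, -0.0152, 0.1417]
tool_rot: [-2.369, -2.054, 0.007]
contact_force: [-0.5, 0.7, -0.9]
opening: 0.0683
```

>>> {"api": "jog_arm", "payload": {"deltas": [[0,0,0,0,0,1,0.8],[0,0,0,0,0,0,0.8],[0,0,0,0,0,0,0.8]]}}

```text
t: 11.73
tool_pos: [0.5792, -0.017, 0.136]
tool_rot: [-2.376, -2.055, -0.0]
contact_force: [0.1, 1.0, 0.3]
opening: 0.0681
```

>>> {"api": "jog_arm", "payload": {"deltas": [[0,0,0,0,0,1,0.8],[0,0,0,0,0,1.2,0.8],[0,0,0,0,0,1.2,0.8],[0,0,0,0,0,1,0.8],[0,0,0,0,0,0.8,0.8],[0,0,0,0,0,0.6,0.8],[0,0,0,0,0,0,0.8],[0,0,0,0,0,0,0.8]]}}

```text
t: 12.4
tool_pos: [0.579, -0.0169, 0.0774]
tool_rot: [-2.375, -2.055, 0.001]
contact_force: [-0.1, -1.2, 0.7]
opening: 0.0682
```

>>> {"api": "jog_arm", "payload": {"deltas": [[0,0,0,0,0,0,0.65],[0,0,0,0,0,0,0.55],[0,0,0,0,0,0,0.5],[0,0,0,0,0,0,0.45],[0,0,0,0,0,0,0.4],[0,0,0,0,0,0,0.3],[0,0,0,0,0,0,0.3]], "grip_force": 25}}

```text
t: 12.98
tool_pos: [0.5804, -0.0171, 0.0791]
tool_rot: [2.374, 2.054, 0.003]
contact_force: [3.8, -0.4, 3.4]
opening: 0.0386
```

>>> {"api": "jog_arm", "payload": {"deltas": [[0,0,0,0,0,-0.4,0.3],[0,0,0,0,0,-0.8,0.3],[0,0,0,0,0,-1.2,0.3],[0,0,0,0,0,-1.6,0.3],[0,0,0,0,0,-2,0.3],[0,0,0,0,0,-2,0.3],[0,0,0,0,0,-1,0.3],[0,0,0,0,0,0,0.3]]}}

```text
t: 13.65
tool_pos: [0.5808, -0.0171, 0.1717]
tool_rot: [2.372, 2.053, 0.006]
contact_force: [1.1, 0.0, 0.7]
opening: 0.0386
```

Run:
```python
from h import *
o=ctrl.get_obs();print(o['tool_pos'],o['opening'],o['contact_force'])
si,sd=snap('scene');ti,td=snap('top')
print(pix('scene',o['tool_pos']),pix('top',o['tool_pos']))
u,v=pix('scene',o['tool_pos'])[0].astype(int)
try:
    c,b,n=orange(si,(u-14,u+14,v-14,v+16));print('pod',c,b,n,onplane('scene',c,o['tool_pos'][2]-.003))
except Exception as e: print(e)
a=cv2.resize(si[v-40:v+40,u-40:u+40,::-1],(400,400),interpolation=cv2.INTER_CUBIC)
t=cv2.resize(ti[190:240,295:345,::-1],(400,400),interpolation=cv2.INTER_CUBIC)
cv2.imwrite('pics/m3.png',np.hstack([a,t]))
```

```text
[ 0.58081026 -0.0170966   0.17174996] 0.03860000418497407 [1.08005952 0.04566617 0.66077844]
[[242.2362177 180.3099172]] [[254.69242977 172.92936754]]
pod [243. 182.] (np.int64(237), np.int64(249), np.int64(176), np.int64(188)) 128 [[ 0.58076334 -0.01285174  0.16874996]]
```

View pics/m3.png

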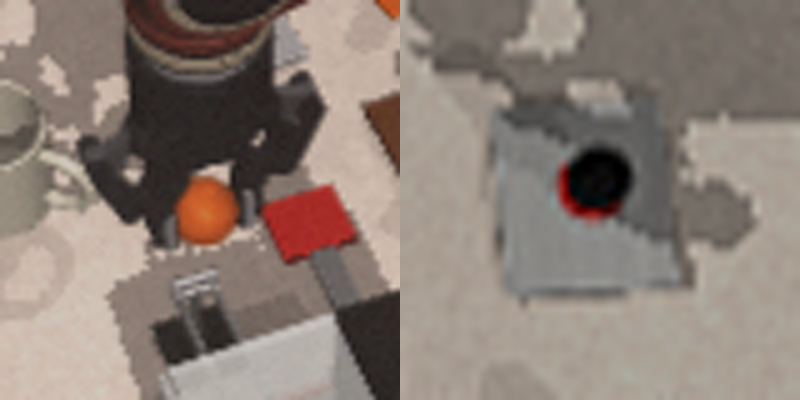

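Pod held between the pads, centred a few mm ahead of the TCP. The cup rim (black disc) is centred at panel (597,181), i.e. top (319.2,212.2), and in the earlier scene crop at (293,113), i.e. scene (246.4,135.7). Cross-checking.

Run:
```python
from h import *
im,d=load('top');z=np.load('/tmp/top.npz')
# scene: dark cup blob
si,sd=load('scene')
print('top rim',onplane('top',(319.2,212.2),.06),'scene rim',onplane('scene',(246.4,135.7),.06))
print('plate top',onplane('top',(318,214),.008))
print('tri',tri(dict(top=(319.2,212.2),scene=(246.4,135.7))))
g=cv2.cvtColor(im,cv2.COLOR_RGB2GRAY)[200:225,305:332];sat=cv2.cvtColor(im,cv2.COLOR_RGB2HSV)[200:225,305:332]
m=(g<28);v,u=np.nonzero(m);print('dark blob',m.sum(),u.mean()+305,v.mean()+200,u.min()+305,u.max()+305,v.min()+200,v.max()+200)
c=np.array([[180,175],[335,100],[410,212],[258,283]])/7-.43+[205,120]
print('plate corners scene',onplane('scene',c,.008).round(4).tolist(),onplane('scene',c,.008).mean(0))
p=im[190:240,295:345]
```

```text
top rim [[ 0.44229807 -0.23702588  0.06      ]] scene rim [[ 0.44518521 -0.23973259  0.06      ]]
plate top [[ 0.44438699 -0.23971958  0.008     ]]
tri [ 0.44380848 -0.2384459   0.05957534]
dark blob 46 319.30434782608694 212.17391304347825 316 323 209 216
plate corners scene [[0.4924, -0.2715, 0.008], [0.4009, -0.2764, 0.008], [0.4045, -0.195, 0.008], [0.491, -0.1931, 0.008]] [ 0.44718912 -0.23402428  0.008     ]
```

Triangulated rim: (0.4438, −0.2384, 0.0596), which matches the 60 mm spec. Going there.

>>> {"api": "jog_arm", "payload": {"deltas": [[0,0,0,-1.2,-0.5,0,0.3],[0,0,0,-2,-0.9,0,0.3],[0,0,0,-2.8,-1.2,0,0.3],[0,0,0,-3,-1.3,0,0.3],[0,0,0,-3,-1.3,0,0.3],[0,0,0,-3,-1.3,0,0.3],[0,0,0,-3,-1.3,0,0.3],[0,0,0,-2.8,-1.2,0,0.3],[0,0,0,-2,-0.9,0,0.3],[0,0,0,-1.09,-0.47,0,0.3],[0,0,0,0,0,0,0.3],[0,0,0,0,0,0,0.3]]}}

```text
t: 14.75
tool_pos: [0.4416, -0.2383, 0.1669]
tool_rot: [-2.375, -2.053, -0.0]
contact_force: [0.2, 0.4, 0.1]
opening: 0.0383
```

>>> {"api": "jog_arm", "payload": {"deltas": [[0,0,0,0,0,1.5,0.3],[0,0,0,0,0,2,0.3],[0,0,0,0,0,1.5,0.3],[0,0,0,0,0,1,0.3],[0,0,0,0,0,0,0.3],[0,0,0,0,0,0,0.3],[0,0,0,0,0,0,0.3]]}}

```text
t: 15.33
tool_pos: [0.4431, -0.2384, 0.1088]
tool_rot: [2.374, 2.056, 0.001]
contact_force: [-0.2, -0.3, -0.1]
opening: 0.0386
```

Run:
```python
from h import *
o=ctrl.get_obs();print(o['tool_pos'],o['opening'],o['contact_force'])
si,sd=snap('scene')
T=o['tool_pos'];u,v=pix('scene',T)[0];print(u,v,pix('scene',[.4438,-.2385,.06]))
for dz in(.003,.006):
    print('pred pod',pix('scene',[T[0],T[1],T[2]-dz]))
u,v=int(u),int(v)
c,b,n=orange(si,(u-14,u+14,v-14,v+16));print('pod',c,b,n,onplane('scene',c,T[2]-.003))
cv2.imwrite('pics/m4.png',cv2.resize(si[v-30:v+40,u-35:u+35,::-1],(560,560),interpolation=cv2.INTER_CUBIC))
```

```text
[ 0.44308282 -0.23840068  0.10883333] 0.03862937481389142 [-0.18080212 -0.28333588 -0.07030223]
247.00557113566077 125.862736551049 [[246.93670413 135.78961247]]
pred pod [[247.01386978 126.48619407]]
pred pod [[247.0221375  127.10732739]]
pod [247.5 127.5] (np.int64(243), np.int64(252), np.int64(122), np.int64(133)) 96 [[ 0.44384479 -0.23375872  0.10583333]]
```

View pics/m4.png

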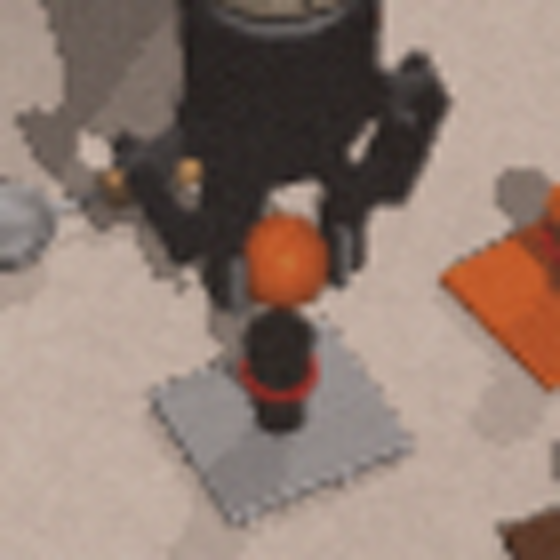

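Pod hangs just above the black cup of the grey carrier, with its centre at crop (287,259) against the rim at (279,330). That is under 1 px (about 2 mm) off, so I'll trim by 1–1.5 mm while lowering.

>>> {"api": "jog_arm", "payload": {"deltas": [[0,0,0,-0.13,0.14,0.6,0.3],[0,0,0,0,0,0.8,0.3],[0,0,0,0,0,0.5,0.3],[0,0,0,0,0,0.3,0.3],[0,0,0,0,0,0.2,0.3],[0,0,0,0,0,0,0.3],[0,0,0,0,0,0,0.3]]}}

```text
t: 15.97
tool_pos: [0.4434, -0.2399, 0.0838]
tool_rot: [-2.375, -2.056, 0.0]
contact_force: [-0.5, -0.6, -0.9]
opening: 0.0384
```

>>> {"api": "jog_arm", "payload": {"deltas": [[0,0,0,0,0,0.1,0.3],[0,0,0,0,0,0.1,0.3],[0,0,0,0,0,0,0.3]]}}

```text
t: 16.22
tool_pos: [0.4435, -0.2399, 0.0819]
tool_rot: [2.375, 2.056, 0.0]
contact_force: [-0.6, 0.5, -0.8]
opening: 0.0385
```

>>> {"api": "jog_arm", "payload": {"deltas": [[0,0,0,0,0,0.1,0.3],[0,0,0,0,0,0.1,0.3],[0,0,0,0,0,0,0.3]]}}

```text
t: 16.47
tool_pos: [0.4439, -0.2401, 0.0808]
tool_rot: [2.375, 2.056, 0.0]
contact_force: [-1.5, 1.6, 4.0]
opening: 0.0382
```

>>> {"api": "jog_arm", "payload": {"deltas": [[0,0,0,0,0,0.1,0.3],[0,0,0,0,0,0,0.3]]}}

```text
t: 16.63
tool_pos: [0.4441, -0.2401, 0.0806]
tool_rot: [2.375, 2.056, 0.001]
contact_force: [-1.3, 2.6, 8.0]
opening: 0.0384
```

Seating contact is slightly early, with a lateral push towards +y/−x. I'll shift that way and re-feel.

>>> {"api": "jog_arm", "payload": {"deltas": [[0,0,0,0,0,-0.15,0.3],[0,0,0,0.14,-0.09,0,0.3],[0,0,0,0,0,0,0.3]]}}

```text
t: 16.88
tool_pos: [0.4432, -0.2387, 0.0809]
tool_rot: [2.374, 2.055, 0.001]
contact_force: [1.6, -0.3, 2.7]
opening: 0.0387
```

>>> {"api": "jog_arm", "payload": {"deltas": [[0,0,0,0,0,0.1,0.3],[0,0,0,0,0,0.05,0.3],[0,0,0,0,0,0,0.3]]}}

```text
t: 17.13
tool_pos: [0.4436, -0.2389, 0.0804]
tool_rot: [2.374, 2.055, 0.001]
contact_force: [-1.4, 1.4, 7.6]
opening: 0.0386
```

Well centred now: mostly vertical force. Unload a little and release.

>>> {"api": "jog_arm", "payload": {"deltas": [[0,0,0,0,0,-0.08,0.3],[0,0,0,0,0,0,0.42],[0,0,0,0,0,0,0.46],[0,0,0,0,0,0,0.5],[0,0,0,0,0,0,0.55],[0,0,0,0,0,0,0.65],[0,0,0,0,0,0,0.75],[0,0,0,0,0,0,0.8],[0,0,0,0,0,0,0.8]]}}

```text
t: 17.88
tool_pos: [0.4425, -0.2382, 0.0793]
tool_rot: [-2.375, -2.055, 0.0]
contact_force: [0.0, 0.8, 0.3]
opening: 0.0684
```

>>> {"api": "jog_arm", "payload": {"deltas": [[0,0,0,0,0,-0.5,0.8],[0,0,0,0,0,-1,0.8],[0,0,0,0,0,-2,0.8],[0,0,0,0,0,-2.5,0.8],[0,0,0,0,0,-2.5,0.8],[0,0,0,0,0,-2,0.8],[0,0,0,0,0,-1,0.8],[0,0,0,-3,0,0,0.8],[0,0,0,-3,0,0,0.8],[0,0,0,-3,0,0,0.8],[0,0,0,-2,0,0,0.8],[0,0,0,0,0,0,0.8]]}}

```text
t: 18.88
tool_pos: [0.4262, -0.3503, 0.195]
tool_rot: [2.378, 2.051, -0.002]
contact_force: [-0.4, 0.5, 0.4]
opening: 0.0682
```

Run:
```python
from h import *
o=ctrl.get_obs();print(o['tool_pos'],o['contact_force'],o['t'])
si,sd=snap('scene');ti,td=snap('top')
c,b,n=orange(si,(234,259,118,144));print('pod scene',c,b,n,onplane('scene',c,.076),'pred',pix('scene',[.4438,-.2385,.076]))
try:
    ct,bt,nt=orange(ti,(308,332,200,225));print(ct,bt,nt,onplane('top',ct,.076),tri(dict(top=ct,scene=c)))
except Exception as e: print(e)
a=cv2.resize(si[95:195,190:290,::-1],(400,400),interpolation=cv2.INTER_CUBIC)
t=cv2.resize(ti[145:245,240:340,::-1],(400,400),interpolation=cv2.INTER_CUBIC)
cv2.imwrite('pics/m5.png',np.hstack([a,t]))
```

```text
[ 0.42619257 -0.35034521  0.19496083] [-0.39588798  0.45558574  0.43437822] 18.8833
pod scene [246. 133.] (np.int64(241), np.int64(251), np.int64(128), np.int64(138)) 93 [[ 0.44720481 -0.23850484  0.076     ]] pred [[246.89257336 132.62184652]]
[320. 211.] (np.int64(315), np.int64(325), np.int64(206), np.int64(216)) 92 [[ 0.44375746 -0.23795299  0.076     ]] [ 0.44524052 -0.23934764  0.07338349]
```

View pics/m5.png

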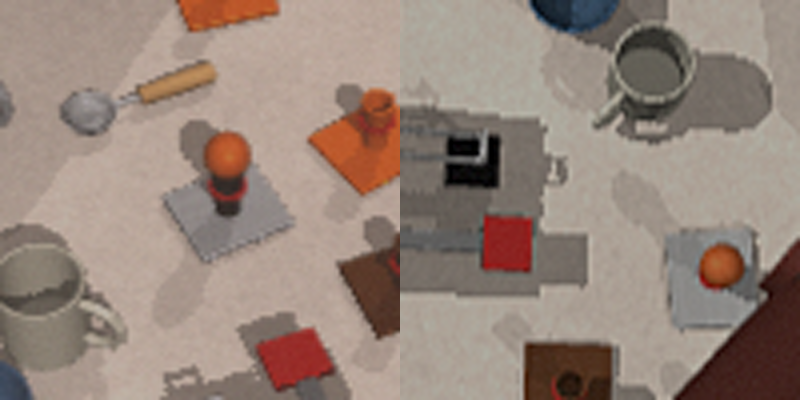

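The pod sits upright on the black cup (scene (246,133), top (320,211)). The mug, look-alikes and pedal look undisturbed, and the arm is clear. Handing in.

```bash
python3 -c "
from station import ctrl
print(ctrl.finish_job())"
```

```text
the job is handed in; nothing more can be done
None
```

The pod is seated in the black cup of the grey carrier, and the job was handed in at about 19 s of the 64 s allowed. No verdict was reported.

- **Pedal:** I found the pad by touch at about 49.5 mm and pressed it to the stop. The highest reading was about 19 N vertical, 21–22 N in all with the sideways friction, against the 24 N limit. Forces were read only at the end of each move call, so a brief peak in between would not show.
- **Lid:** It stayed up until the pod was at rest at the rail end. I then eased the pedal up at about 24 mm/s or less, and the next picture showed the lid closed. I judged the lid by eye and from the pedal travel; its angle and speed were not measured.
- **Placing:** The first contact with the cup was slightly off-centre, so I shifted about 1.5 mm, felt again, and let go.
- **Last check:** The two cameras together put the pod at (0.445, −0.239, 0.073) m, against an estimated seat of (0.444, −0.2385, 0.076) m. The top and scene cameras differ by about 3 mm in x, the same offset I saw for the cup. The arm was clear, and the mug, spoon and look-alikes in the last picture looked unmoved. I did not check the other bystanders individually, but the arm never went near them.

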